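# Fetch the paste tin from behind the oil tin and the bolt jar

## Task

I need the small green tin that stands at the back of the supply stand: first clear the yellow tin and the jar of bolts out of its way into the blue tray, so that both stand there together, then fetch the green tin and stand it in the middle of the round green-topped block. After that put the yellow tin and the jar back on the stand, each on the very spot where it stood at the start. Keep all three upright and set them down gently, without dropping them, and do not disturb the tape measure or the cream pot.

Things in the scene. Friction and masses are not known exactly. Their poses are not given: they have to be found in the camera images.
- stand: Fixed wooden stand, open to -x (its front). Board 128 (x) by 204 (y) mm, top 8 mm up; upright back board along +x: inner face x = 54, top 70 mm up, a 12 mm square post in front of each of its ends, 58 mm up. Origin: underside centre, z up. Grey spots: back (21, 0) holds the green tin, front (-14, 57) and (-14, -57) mm hold the yellow tin and the jar, either way round.
- tin_small: Small green tin with a metal lid, the one to fetch: upright cylinder 54 mm across, 61 mm tall, about 0.16 kg. Origin: centre of its underside; z up its axis. At the start it stands on the back spot, 6 mm from the back board and 6 to 9 mm from both things in front of it, so no finger fits beside it until both are gone.
- tin_oil: Yellow tin with a metal lid: upright cylinder 68 mm across, 99 mm tall, about 0.29 kg. Origin: centre of its underside; z up its axis. Starts on one of the two front spots of the stand.
- bolt_jar: Brown glass jar of bolts with a tin lid: upright cylinder 63 mm across, 79 mm tall (grip it below 70 mm), about 0.28 kg. Origin: centre of its underside; z up its axis. Starts on the other front spot of the stand.
- tray: Fixed blue tray on a plywood base, the side area for clearing: outside 220 mm (its x) by 130 mm (its y), its rim 36 mm and its inner floor 24 mm above the bench, walls 5 mm thick. Origin: underside centre; z up.
- block: Fixed round wooden block with a green painted top, 110 mm across, its flat top 24 mm above the bench. Origin: underside centre; z up.
- tape_measure: Yellow tape measure with black sides, 37 x 72 x 64 mm tall, loose bystander on the bench, to be left alone. Origin: centre of its underside.
- pot_cream: Open cream-coloured pot with a blue band, 69 mm across, 78 mm tall, loose bystander on the bench, to be left alone. Origin: centre of its underside.

How it is judged (in metres and radians):
On the way, in this order (a step that is already met when the one before it is completed fails the run):
1. the yellow tin and the jar both stand released in the blue tray, while the green tin is still at its place on the stand (angle between each of tin_oil, bolt_jar's own z axis and vertical below 0.1 rad and linear speed of each of tin_oil, bolt_jar below 0.02 m/s and angular speed of each of tin_oil, bolt_jar below 0.2 rad/s and contact force between the fingers and tin_oil below 0.1 N and z of each of tin_oil, bolt_jar in the frame of tray below 0.03 m and x of tin_oil in the frame of tray between -0.085 and 0.085 m and y of tin_oil in the frame of tray between -0.04 and 0.04 m and contact force between the fingers and bolt_jar below 0.1 N and x of bolt_jar in the frame of tray between -0.085 and 0.085 m and y of bolt_jar in the frame of tray between -0.04 and 0.04 m and distance of tin_small from where it was at the start of the episode below 0.02 m), for 0.2 s.
2. the green tin stands released in the middle of the round green-topped block, while the yellow tin and the jar are still in the tray (angle between each of tin_small, tin_oil, bolt_jar's own z axis and vertical below 0.1 rad and linear speed of each of tin_small, tin_oil, bolt_jar below 0.02 m/s and angular speed of each of tin_small, tin_oil, bolt_jar below 0.2 rad/s and contact force between the fingers and tin_small below 0.1 N and horizontal distance between tin_small and block below 0.015 m and z of tin_small in the frame of block below 0.03 m and contact force between the fingers and tin_oil below 0.1 N and z of each of tin_oil, bolt_jar in the frame of tray below 0.03 m and x of tin_oil in the frame of tray between -0.085 and 0.085 m and y of tin_oil in the frame of tray between -0.04 and 0.04 m and contact force between the fingers and bolt_jar below 0.1 N and x of bolt_jar in the frame of tray between -0.085 and 0.085 m and y of bolt_jar in the frame of tray between -0.04 and 0.04 m), for 0.2 s.
At the end, for the whole second after the job is handed in: The green tin stands upright on the green-topped block, its axis within 15 mm of the block's centre; the yellow tin and the jar stand upright (within 0.1 rad) on the stand, each within 15 mm of where it stood at the start; all are released and at rest (angle between each of tin_small, tin_oil, bolt_jar's own z axis and vertical below 0.1 rad and linear speed of each of tin_small, tin_oil, bolt_jar below 0.02 m/s and angular speed of each of tin_small, tin_oil, bolt_jar below 0.2 rad/s and contact force between the fingers and tin_small below 0.1 N and horizontal distance between tin_small and block below 0.015 m and z of tin_small in the frame of block below 0.03 m and contact force between the fingers and tin_oil below 0.1 N and distance of each of tin_oil, bolt_jar from where it was at the start of the episode below 0.015 m and contact force between the fingers and bolt_jar below 0.1 N); the robot touches nothing.
It fails at once if the green tin, the yellow tin or the jar is tipped by more than 0.6 rad (angle between any of tin_small, tin_oil, bolt_jar's own z axis and vertical above 0.6 rad).
It fails at once if the green tin, the yellow tin or the jar is dropped (falls faster than 0.6 m/s out of the fingers) ((linear speed of tin_small above 0.6 m/s and contact force between the fingers and tin_small below 0.05 N) or (linear speed of tin_oil above 0.6 m/s and contact force between the fingers and tin_oil below 0.05 N) or (linear speed of bolt_jar above 0.6 m/s and contact force between the fingers and bolt_jar below 0.05 N)).
It fails at once if the tape measure or the cream pot is moved by more than 20 mm (distance of any of tape_measure, pot_cream from where it was at the start of the episode above 0.02 m).
It also fails if it takes over 128 s, if anything falls off the work surface, if the arm or the gripper's body presses on something with over 40 N, if the wrist force passes 120 N, or if a joint passes its speed limit or range.

## Robot

A 6-joint arm with a two-finger parallel gripper is mounted at the origin on the work surface; the furniture and walls round the work are solid. World frame = base frame: x ahead of the robot, y to its left, z up, the work surface at z = 0. Lengths are in mm, angles in rad, forces in N, time in s.
With the tool pointing down it reaches from about 275 to 825 mm from the base axis. Payload 5.2 kg.
Tool frame: the origin (TCP) lies at the very end of the fingers, on their centre line; the grasp point (between the pads) lies 19 mm behind it; z points along the fingers, y is the direction in which the jaws open and shut (so a half turn about z gives the same grasp; the last joint's range is limited). The gripper opens to 93 mm and grips with 3 to 60 N. Pads are 15 mm wide; open, the fingers measure 128 mm over their backs; the gripper's body (75 mm by 188 mm) begins 65 mm behind the grasp point.
Start: joints at [-1.521, 0.259, 1.535, -0, 1.348, -0.203], TCP at [137.585, -532.518, 218.653] pointing down, gripper open.
Joint ranges: [-3.14, 3.14], [-0.91, 2.08], [0.19, 2.58], [-1.22, 4.36], [0.22, 2.71], [-3.12, 3.12]. Speed limits (rad/s): [2.57, 2.57, 3.14, 3.14, 3.14, 3.14].

## Interface

Orientations are given as [roll, pitch, yaw] about the fixed x, y, z axes, in that order (R = Rz(yaw) Ry(pitch) Rx(roll)).
In Python, from bench import robot gives the robot as it stands. The module is installed in compiled form; this text tells all that it offers. Calls block until the motion is done:
- robot.move_ptp(position, orientation): joint-space move of the TCP to a pose.
- robot.move_linear(position, ori=None, speed=150, f_stop=None): straight line of the TCP; ori=None keeps the orientation; speed is the mean speed in mm/s. With f_stop (N) it stops when the force on the tool has changed by that much, and returns True; else False.
- robot.move_j(angles): joint-space move.
- robot.move_gripper(opening): opening from 0.0 (shut) to 1.0 (fully open); the grip force is fixed at half the most; returns when the fingers have stopped.
- robot.sleep(seconds).
- robot.inverse_kinematics(position, orientation): joint angles nearest the present ones, or None.
- robot.get_image(name): name is "scene" or "top" or "wrist"; returns a dict with "img" (384x512x3 uint8, blue, green, red), "fovy" (degrees; the focal length in pixels is half the picture's height over the tangent of half this angle, whatever the lens; pixels are square), "cx", "cy" (the principal point, pixels), "eye" and "orientation" of the camera in the world. Camera axes: x right, y down, z forward; pixel columns grow to the right and rows downward; lengths in mm; the calibration is good to about 2 mm. A picture is of the moment at which its call begins. There is no depth.
A pose or a line that the arm cannot do raises robot.MotionError and nothing moves.
- robot.hand_in(): hands the job in, once; it reports no verdict.
Readings, each from a call of its own:
- robot.current_t(): time.
- robot.current_qpos(): joint angles.
- robot.current_joint_vel(): joint speeds.
- robot.current_joint_efforts(): joint torques, N m.
- robot.current_tcp_pos(): TCP position.
- robot.current_eef_rot(): TCP orientation.
- robot.current_contact_force(): force on the tool from outside, world axes, zero at the start.
- robot.current_ft_torque(): the same for the moment, N m.
- robot.current_gripper_width(): opening from 0.0 (shut) to 1.0 (fully open).
Only numpy, scipy, OpenCV 4.12 (cv2) and the standard library are available. Lean on these libraries where they do the work, as an engineer would, in place of code of your own. Each camera call takes 0.05 s, during which the arm holds its last target.

## Working session

There is one attempt and no reset: what is moved stays moved. The work goes in short steps, each a Python script; the robot and the scene stay as the last script left them, time stands still between calls to the robot, and variables do not carry over. Pictures are saved under pics/ and viewed, and the job is handed in when it is done.

```bash
mkdir -p pics; ls
python3 - <<'E'
from bench import robot
import cv2,numpy as np
for n in ["scene","top","wrist"]:
    d=robot.get_image(n); cv2.imwrite(f"pics/{n}0.png",d["img"])
    print(n,d["fovy"],d["cx"],d["cy"],d["eye"],d["orientation"])
print(robot.current_t(),robot.current_eef_rot())
E
```

```text
pics
scene 49.17975720057099 253.8124025961984 193.28222563654418 [-120.81070254  725.22222007  465.89517489] [-1.97977153  0.00466804 -2.39181735]
top 57.215254586952454 255.81370516826138 191.42703321894754 [ 435.49145571   11.6606055  1137.43629361] [-3.07606699  0.02882098 -1.59193586]
wrist 64.01513508530515 257.81645209932526 186.43077284171326 [ 215.17084855 -512.33158991  383.20307638] [ 2.85024713e+00  2.17345574e-03 -1.31734117e+00]
0.15 [-3.14022887e+00 -2.92564027e-04  2.52742951e-01]
```

View pics/scene0.png

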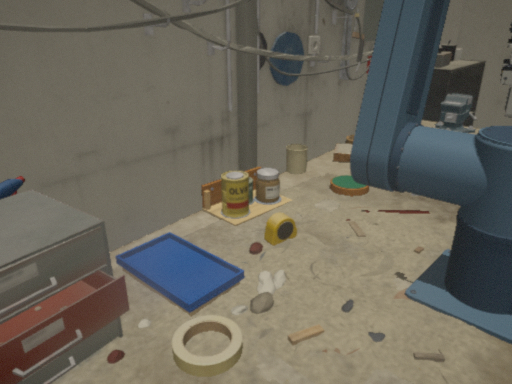

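View pics/top0.png

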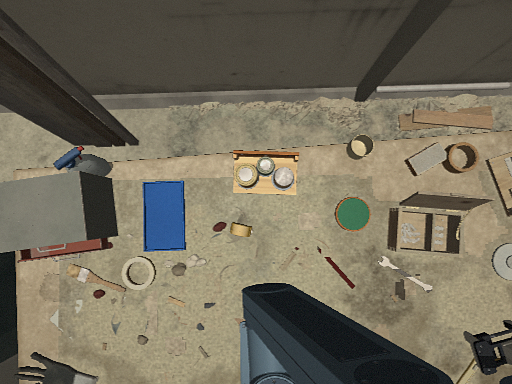

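View pics/wrist0.png

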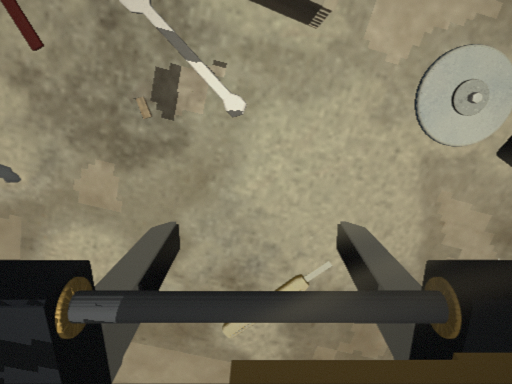

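```bash
cat > h.py <<'E'
import numpy as np, cv2
from scipy.spatial.transform import Rotation as R
def proj(d,p):
    f=192/np.tan(np.radians(d["fovy"]/2)); M=R.from_euler('xyz',d["orientation"]).as_matrix()
    c=(np.atleast_2d(p)-d["eye"])@M
    return np.c_[f*c[:,0]/c[:,2]+d["cx"],f*c[:,1]/c[:,2]+d["cy"]]
def back(d,uv,z):
    f=192/np.tan(np.radians(d["fovy"]/2)); M=R.from_euler('xyz',d["orientation"]).as_matrix()
    uv=np.atleast_2d(uv).astype(float)
    r=np.c_[(uv[:,0]-d["cx"])/f,(uv[:,1]-d["cy"])/f,np.ones(len(uv))]@M.T
    return (np.array(d["eye"])+r*((z-d["eye"][2])/r[:,2])[:,None])[:,:2]
E
python3 - <<'E'
from bench import robot
from h import *
import pickle
d=robot.get_image("top"); pickle.dump(d,open("top.pkl","wb"))
pickle.dump(robot.get_image("scene"),open("scene.pkl","wb"))
im=d["img"]; hsv=cv2.cvtColor(im,cv2.COLOR_BGR2HSV)
for n,lo,hi,z in [("tray",(105,150,60),(125,255,255),36),("block",(60,80,50),(90,255,255),24)]:
    m=cv2.inRange(hsv,lo,hi); nl,l,s,c=cv2.connectedComponentsWithStats(m)
    k=1+np.argmax(s[1:,4]); cnt=np.argwhere(l==k)[:,::-1].astype(np.float32)
    print(n,s[k],c[k])
    w=back(d,cnt,z).astype(np.float32); print(cv2.minAreaRect(w), back(d,c[k],z))
c=im[120:280,140:400]; cv2.imwrite("pics/topcrop.png",cv2.resize(c,None,fx=3,fy=3,interpolation=cv2.INTER_CUBIC))
E
```

```text
tray [ 143  181   42   70 2735] [164.00438757 215.30127971]
((439.8463134765625, 333.158203125), (217.9908905029297, 129.02740478515625), 0.9321634769439697) [[439.84358978 332.38687923]]
block [338 198  31  32 768] [353.15364583 213.58854167]
((433.0538330078125, -260.83953857421875), (93.33880615234375, 97.09480285644531), 87.91850280761719) [[ 432.65686778 -261.32905581]]
```

View pics/topcrop.png

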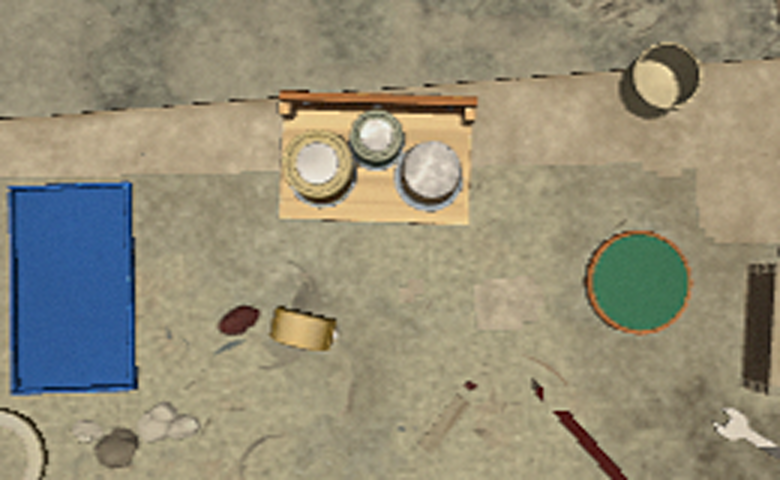

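Run:
```python
import pickle; from h import *
d=pickle.load(open("top.pkl","rb")); 
P=lambda x,y:(np.array([x,y])-1)/3+[140,120]
for n,x,y,z in [("yel",320,165,107),("green",377,137,69),("jar",430,172,87),("fl",280,219,8),("fr",468,223,8),("bl top",281,92,70),("br top",477,98,70),("postL",286,109,58),("postR",469,116,58),("pot",667,76,78),("tape",303,318,60),("wall-edge",750,62,0),("wall-edge",0,118,0)]:
    print(n,back(d,P(x,y),z)[0].round(1))
g=cv2.cvtColor(d["img"],cv2.COLOR_BGR2GRAY)[130:200,225:305]
cv2.imwrite("pics/z.png",cv2.resize(d["img"][130:200,225:305],None,fx=9,fy=8.5,interpolation=cv2.INTER_CUBIC))
s=pickle.load(open("scene.pkl","rb"))
cv2.imwrite("pics/s.png",cv2.resize(s["img"][130:260,180:400],None,fx=3.6,fy=3.6,interpolation=cv2.INTER_CUBIC))
```

```text
yel [553.9  66.8]
green [585.5  10.2]
jar [546.5 -41.8]
fl [508.  116.2]
fr [499.1 -84.9]
bl top [634.2 107.3]
br top [622.7 -92.4]
postL [618.5 103.5]
postR [606.4 -84.8]
pot [ 638.6 -282.6]
tape [403.2  89.7]
wall-edge [ 666.4 -393.7]
wall-edge [626.5 422.8]
```

View pics/z.png

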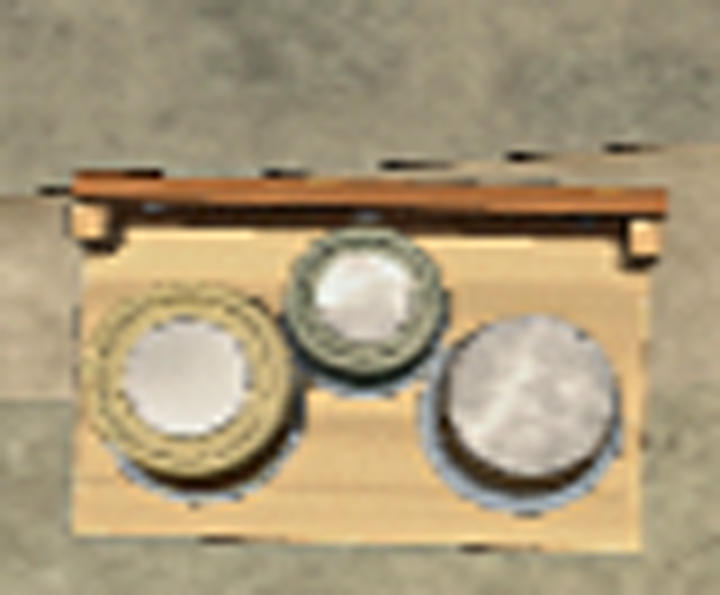

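View pics/s.png

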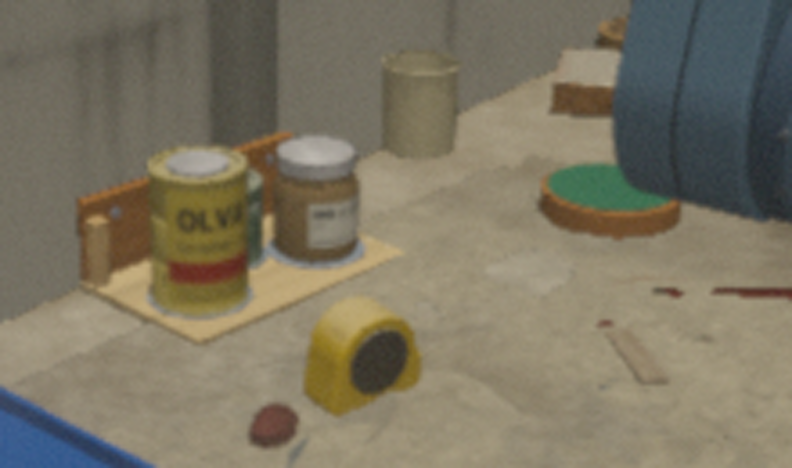

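Run:
```python
import pickle; from h import *
from scipy.optimize import least_squares
d=pickle.load(open("top.pkl","rb")); s=pickle.load(open("scene.pkl","rb"))
T=lambda x,y:np.array([225+(x+.5)/9-.5,130+(y+.5)/8.5-.5])
S=lambda x,y:np.array([180+(x+.5)/3.6-.5,130+(y+.5)/3.6-.5])
obs=[(d,(-14,57,107),T(190,378)),(d,(21,0,69),T(365,305)),(d,(-14,-57,87),T(531,395)),
(d,(-64,102,8),T(72,534)),(d,(-64,-102,8),T(638,548)),(d,(48,96,58),T(90,224)),(d,(48,-96,58),T(642,238)),
(s,(-64,102,8),S(200,340)),(s,(-64,-102,8),S(402,252)),(s,(-14,57,107),S(199,162)),(s,(-14,-57,87),S(316,152)),(s,(54,102,70),S(80,199))]
def W(p,q):
    c,n=np.cos(p[2]),np.sin(p[2]); return np.array([p[0]+c*q[0]-n*q[1],p[1]+n*q[0]+c*q[1],q[2]])
def res(p,sel): return np.concatenate([proj(k,W(p,q))[0]-u for k,q,u in sel])
for nm,sel in [("all",obs),("top",obs[:7]),("scene",obs[7:])]:
    r=least_squares(res,[561,13,-.05],args=(sel,),loss='soft_l1'); print(nm,r.x.round(4)); 
    print(res(r.x,sel).reshape(-1,2).round(1).tolist())
    for q in [(-14,57,0),(-14,-57,0),(21,0,0)]: print(W(r.x,q).round(1))
```

```text
all [ 5.666637e+02  1.254840e+01 -5.330000e-02]
[[-0.5, 0.0], [-0.2, -0.8], [0.0, -0.1], [-0.0, 0.2], [0.5, 0.5], [-0.3, -0.3], [0.4, -0.2], [-0.3, 0.4], [1.2, -0.3], [-0.7, 0.1], [-0.1, -1.0], [0.8, 1.4]]
[555.7  70.2   0. ]
[549.6 -43.6   0. ]
[587.6  11.4   0. ]
top [ 5.663927e+02  1.248830e+01 -5.410000e-02]
[[-0.5, 0.1], [-0.2, -0.7], [0.0, 0.0], [-0.0, 0.3], [0.6, 0.6], [-0.3, -0.2], [0.5, -0.1]]
[555.5  70.2   0. ]
[549.3 -43.7   0. ]
[587.4  11.4   0. ]
scene [ 5.676218e+02  1.211550e+01 -5.030000e-02]
[[-0.3, 0.2], [0.9, -0.5], [-0.8, -0.0], [-0.3, -1.1], [0.7, 1.3]]
[556.5  69.7   0. ]
[550.8 -44.1   0. ]
[588.6  11.1   0. ]
```

Run:
```python
from bench import robot
from h import *
import pickle
robot.move_ptp([470,12,270],[np.pi,0,-0.053])
print(robot.current_qpos(),robot.current_t(),robot.current_tcp_pos())
d=robot.get_image("wrist"); pickle.dump(d,open("w1.pkl","wb")); cv2.imwrite("pics/w1.png",d["img"]); print(d["eye"])
```

```text
[-2.13597315e-01  8.11374924e-02  1.62617798e+00 -2.49741151e-04
  1.43444190e+00  1.41110887e+00] 2.5333 [470.07866448  11.32071338 269.88198014]
[550.15270695   6.9901417  435.14691229]
```

View pics/w1.png

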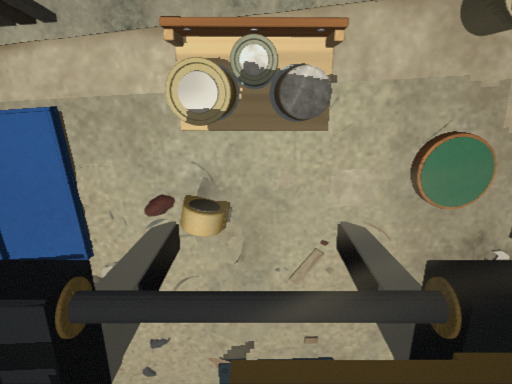

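Run:
```python
import pickle; from h import *
d=pickle.load(open("w1.pkl","rb"))
cv2.imwrite("pics/w1z.png",cv2.resize(d["img"][5:145,140:360],None,fx=3.6,fy=3.6,interpolation=cv2.INTER_CUBIC))
for n,u,v,z in [("yel",199,90,107),("green",254,60,69),("jar",303,92,87),("fl",181,131,8),("fr",328,130,8),("pl",182,36,58),("pr",327,37,58)]: print(n,back(d,(u,v),z).round(1))
print("pred",proj(d,[[555.7,70.2,107],[587.6,11.4,69],[549.6,-43.6,87]]).round(1))
hsv=cv2.cvtColor(d["img"],cv2.COLOR_BGR2HSV); m=cv2.inRange(hsv,(60,80,50),(90,255,255)); nl,l,s,c=cv2.connectedComponentsWithStats(m); k=1+np.argmax(s[1:,4])
w=back(d,np.argwhere(l==k)[:,::-1],24).astype(np.float32); print(cv2.minEnclosingCircle(w),w.mean(0))
```

```text
yel [[557.3  66.7]]
green [[586.5   9.3]]
jar [[549.7 -41.9]]
fl [[507.2 115.3]]
fr [[497.8 -86.9]]
pl [[616.8  88.4]]
pr [[607.1 -73.5]]
pred [[195.8  91.9]
 [252.1  59. ]
 [304.5  92. ]]
((432.51580810546875, -261.78118896484375), 48.870059967041016) [ 434.01273 -262.75397]
```

View pics/w1z.png

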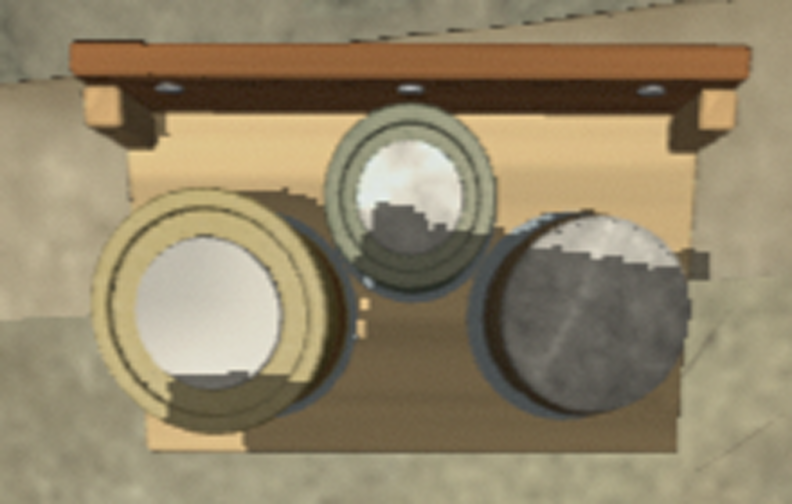

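```bash
cat >> h.py <<'E'
from bench import robot
PI=np.pi
def st(m=""):
    print(m,"t",round(robot.current_t(),2),"tcp",np.round(robot.current_tcp_pos(),1),"w",round(robot.current_gripper_width(),3),"F",np.round(robot.current_contact_force(),1))
def pick(xy,z,yaw,lift,op=1.0,first=120):
    o=[PI,0,yaw]
    robot.move_ptp([*xy,lift],o); robot.move_gripper(op)
    hit=robot.move_linear([*xy,z],speed=first,f_stop=8); st(f"down hit={hit}")
    if hit: return False
    robot.move_gripper(0.0); st("gripped")
    robot.move_linear([*xy,z+15],speed=40); robot.move_linear([*xy,lift],speed=120); st("lifted"); return True
def place(xy,z,yaw,hi,openw=1.0):
    o=[PI,0,yaw]
    robot.move_ptp([*xy,hi],o); robot.move_linear([*xy,z+15],speed=120); st("hover")
    hit=robot.move_linear([*xy,z-4],speed=20,f_stop=4); st(f"set hit={hit}")
    robot.move_gripper(openw); robot.sleep(0.2); st("open")
    robot.move_linear([*xy,hi],speed=150); st("clear")
E
python3 - <<'E'
from h import *
a=0.38
for n,p,o in [("y",[556.5,69,49],-a-.053),("j",[549.6,-43,37],a-.053),("ty",[492,325,65],0),("tj",[384,325,53],0),("g",[587,10.5,29],-.053),("b",[433,-261.5,45],0)]:
    for z in (0,150):
        q=robot.inverse_kinematics([p[0],p[1],p[2]+z],[PI,0,o]); print(n,z,None if q is None else np.round(q,2))
print(pick((556.5,69),49,-a-.053,200))
d=robot.get_image("wrist"); cv2.imwrite("pics/w2.png",d["img"])
E
```

```text
y 0 [-0.08  0.45  1.72 -0.    0.98  1.93]
y 150 [-0.08  0.29  1.54 -0.    1.31  1.93]
j 0 [-0.28  0.45  1.75 -0.    0.94  0.96]
j 150 [-0.28  0.28  1.58 -0.    1.28  0.96]
ty 0 [ 0.39  0.47  1.63 -0.    1.04  1.97]
ty 150 [ 0.39  0.33  1.44 -0.    1.37  1.97]
tj 0 [ 0.48  0.35  1.86 -0.    0.93  2.05]
tj 150 [ 0.48  0.19  1.67 -0.    1.29  2.05]
g 0 [-0.17  0.51  1.67 -0.    0.96  1.45]
g 150 [-0.17  0.35  1.5  -0.    1.29  1.45]
b 0 [-0.76  0.37  1.86 -0.    0.91  0.81]
b 150 [-0.76  0.2   1.67 -0.    1.27  0.81]
down hit=False t 4.78 tcp [557.2  69.   49.8] w 1.002 F [ 0.3  0.1 -0.5]
gripped t 5.31 tcp [556.6  69.   49.2] w 0.729 F [ 0.1 -0.8  2.6]
lifted t 7.12 tcp [555.9  69.  199. ] w 0.728 F [ 0.8  0.2 -2.9]
True
```

View pics/w2.png

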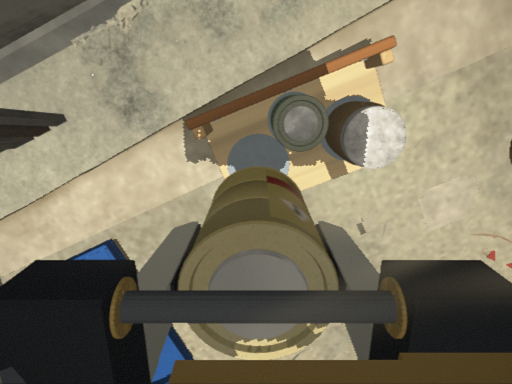

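Run:
```python
from h import *
place((494,327),65,0,200)
a=.38
if pick((549.6,-43),37,a-.053,200): place((386,327),53,0,200)
robot.move_ptp([470,100,320],[PI,0,0])
import pickle
d=robot.get_image("wrist"); cv2.imwrite("pics/w3.png",d["img"]);pickle.dump(d,open("w3.pkl","wb"))
d=robot.get_image("top"); cv2.imwrite("pics/t3.png",d["img"][110:290,100:400].repeat(2,0).repeat(2,1))
```

```text
hover t 9.35 tcp [494.7 327.2  80.9] w 0.726 F [ 0.1  0.3 -3.1]
set hit=True t 10.07 tcp [493.8 327.   65.1] w 0.726 F [-1.2 -0.9  5.6]
open t 10.91 tcp [492.8 326.5  64.1] w 0.999 F [ 1.5  0.2 -0.8]
clear t 11.97 tcp [493.4 326.7 198.9] w 1.0 F [-0.1 -0.  -0.5]
down hit=False t 15.09 tcp [550.2 -43.2  37.7] w 1.001 F [-0.3 -0.5 -0. ]
gripped t 15.68 tcp [549.8 -43.2  37.2] w 0.674 F [-0.2 -1.   1.3]
lifted t 17.59 tcp [549.1 -42.9 199.1] w 0.676 F [ 0.1 -1.  -3.2]
hover t 20.34 tcp [386.6 327.3  68.7] w 0.671 F [-0.1 -0.4 -3.1]
set hit=True t 21.06 tcp [385.9 326.9  53. ] w 0.675 F [0.7 0.9 3.7]
open t 21.96 tcp [384.9 326.5  52.4] w 1.001 F [ 0.  -0.1  0.1]
clear t 23.09 tcp [385.4 326.7 199.1] w 1.001 F [-0.5 -1.1  0.5]
```

View pics/w3.png

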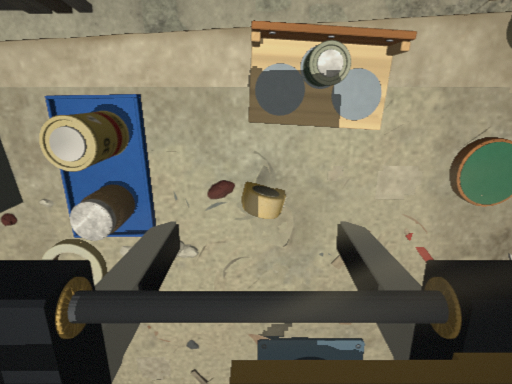

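View pics/t3.png

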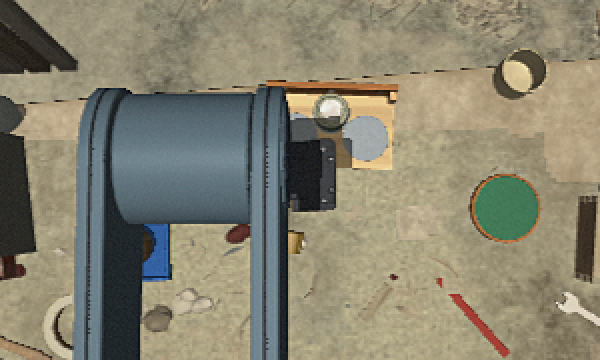

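Run:
```python
import pickle; from h import *
d=pickle.load(open("w3.pkl","rb"))
for n,u,v,z in [("ysp",280,89,8),("jsp",357,94,8),("green",328,62.5,69),("yel",70,144,123),("jar",95,219,103)]: print(n,back(d,(u,v),z).round(1))
w=[[587,10.5,69]]; print(proj(d,w))
if pick((587,10.5),29,-.053,200): 
    place((433,-261.5),45,0,200)
    robot.move_ptp([370,-180,270],[PI,0,-.5])
    d=robot.get_image("wrist"); cv2.imwrite("pics/w4.png",d["img"]);pickle.dump(d,open("w4.pkl","wb")); st()
```

```text
ysp [[556.4  68.3]]
jsp [[549.5 -46.1]]
green [[587.4  12.7]]
yel [[492.8 322.5]]
jar [[388.8 319. ]]
[[329.73158122  62.87655588]]
down hit=False t 26.82 tcp [587.6  10.4  29.8] w 1.005 F [-0.6 -0.  -0.2]
gripped t 27.52 tcp [587.   10.5  29. ] w 0.575 F [-0.1 -0.6  0.9]
lifted t 29.5 tcp [586.5  10.6 199.1] w 0.571 F [ 0.7  0.5 -0.7]
hover t 32.01 tcp [ 433.5 -261.9   60.7] w 0.571 F [ 0.1 -0.9 -1.7]
set hit=True t 32.73 tcp [ 432.9 -261.4   44.8] w 0.566 F [0.1 0.1 3.9]
open t 33.75 tcp [ 432.3 -260.9   44.4] w 1.001 F [-0.9 -0.3 -0.8]
clear t 34.94 tcp [ 432.5 -261.1  199.1] w 1.002 F [-0.3  0.5  0.3]
 t 35.57 tcp [ 370.3 -180.5  269. ] w 0.999 F [ 0.1 -0.4 -0.8]
```

View pics/w4.png

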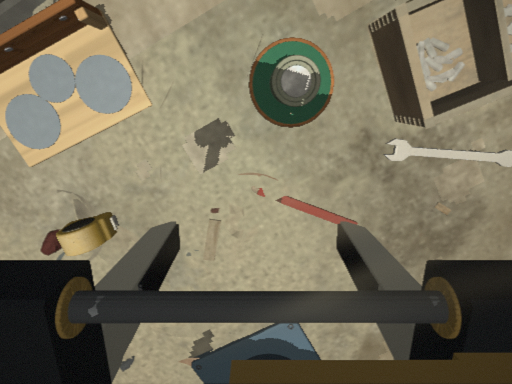

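Run:
```python
import pickle; from h import *
d=pickle.load(open("w4.pkl","rb"))
print(back(d,(296.5,80),85),back(d,(291,82.5),24))
for n,u,v in [("ysp",33,121),("gsp",52,78),("jsp",104,84)]: print(n,back(d,(u,v),8))
if pick((386,327),53,0,200): place((549.6,-43),37,.38-.053,200)
```

```text
[[ 433.68103072 -262.13422617]] [[ 433.10948026 -262.29472509]]
ysp [[555.89847153  67.62545695]]
gsp [[587.14917822   9.12078512]]
jsp [[548.60728247 -46.34072338]]
down hit=False t 39.02 tcp [386.5 327.3  53.7] w 1.003 F [-0.8  0.2  0. ]
gripped t 39.61 tcp [386.1 327.   53.1] w 0.674 F [-0.6 -0.1  1.8]
lifted t 41.38 tcp [385.5 326.7 199.2] w 0.677 F [-0.7  0.5 -3.1]
hover t 44.27 tcp [550.3 -43.1  52.8] w 0.669 F [-0.2  0.7 -2.9]
set hit=True t 44.98 tcp [549.4 -43.   37. ] w 0.676 F [0.5 0.  3.5]
open t 45.88 tcp [548.4 -42.7  36.2] w 1.001 F [-0.6 -0.5 -0.7]
clear t 47.12 tcp [549.  -42.8 199. ] w 1.006 F [-0.6 -0.3 -0.6]
```

Run:
```python
import pickle; from h import *
if pick((494,327),65,0,200): place((556.5,68.7),49,-.38-.053,200)
robot.move_ptp([450,12,280],[PI,0,-0.053])
d=robot.get_image("wrist"); cv2.imwrite("pics/w5.png",d["img"]);pickle.dump(d,open("w5.pkl","wb"))
robot.move_ptp([137,-500,220],[PI,0,.25]); st()
d=robot.get_image("top"); cv2.imwrite("pics/t5.png",d["img"]);pickle.dump(d,open("t5.pkl","wb"))
cv2.imwrite("pics/t5z.png",cv2.resize(d["img"][130:200,225:305],None,fx=9,fy=8.5,interpolation=cv2.INTER_CUBIC))
cv2.imwrite("pics/s5.png",robot.get_image("scene")["img"])
```

```text
down hit=False t 50.02 tcp [494.6 327.3  65.8] w 1.0 F [ 0.6 -0.1  0.3]
gripped t 50.55 tcp [494.1 327.   65.3] w 0.727 F [-0.5  0.5  2.6]
lifted t 52.23 tcp [493.5 326.7 199. ] w 0.726 F [-1.  -0.4 -2.8]
hover t 54.54 tcp [557.2  68.7  64.8] w 0.721 F [ 1.   0.8 -2.7]
set hit=True t 55.26 tcp [556.3  68.7  49.1] w 0.722 F [-0.6 -0.5  4.6]
open t 56.1 tcp [555.3  68.7  48.2] w 1.003 F [-0.3  0.6  0.5]
clear t 57.26 tcp [555.8  68.7 199. ] w 1.003 F [ 0.4  0.3 -0.2]
 t 60.1 tcp [ 137.8 -499.7  220.1] w 1.001 F [-0.3 -1.1 -0.2]
```

View pics/w5.png

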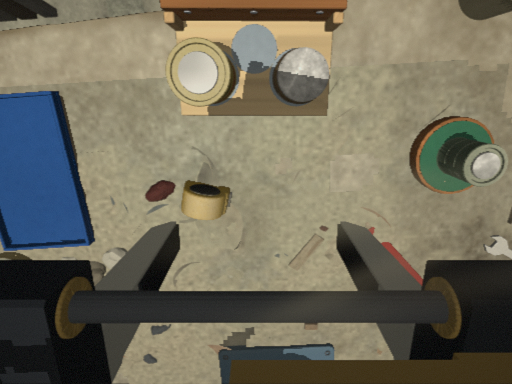

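View pics/t5z.png

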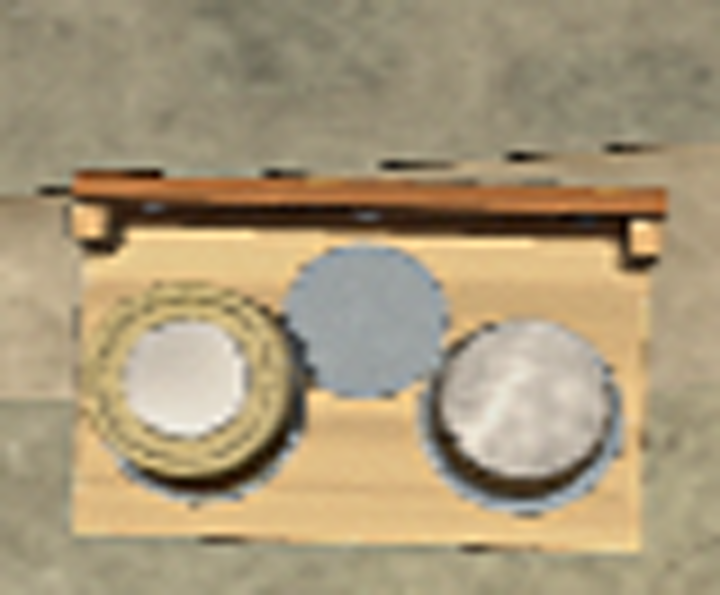

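View pics/s5.png

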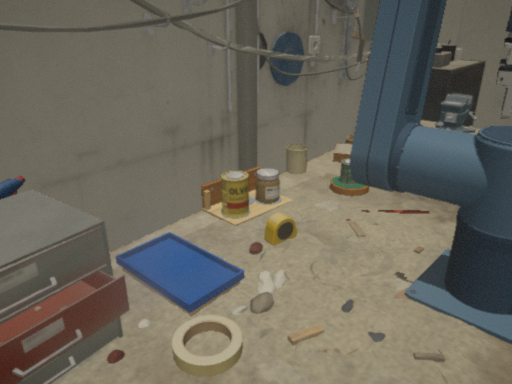

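View pics/t5.png

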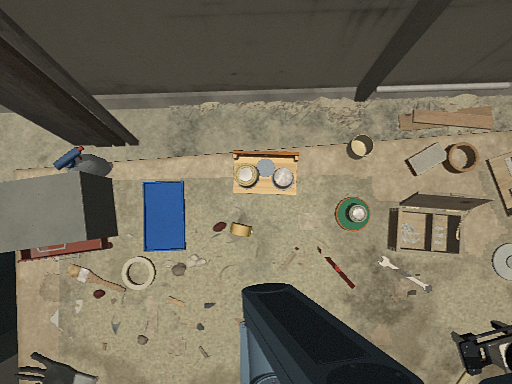

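In the top view the yellow tin is at (186,378) in the zoomed crop and was at (190,378) at the start. The jar is at (526,398) and was at (531,395). Both are within about 2 mm of their spots. The green tin stands on the block at (358,213), and the tape (241,230) and pot (360,147) have not moved.

Run:
```python
from h import *
robot.hand_in(); print(robot.current_t())
```

```text
the job is handed in; nothing more can be done
the job is handed in; nothing more can be done
```

The job is done and handed in, about 60 s into the 128 s limit. I moved the yellow tin and the jar of bolts into the blue tray, then stood the green tin on the round block. After that I put the jar and the yellow tin back on their spots.

**What the last checks showed:**
- **Green tin:** it stands upright, and in the wrist camera image its axis is about 1 mm from the block's centre.
- **Yellow tin and jar:** both stand upright, within about 2 mm of where they started, judging by the top view before and after.
- **Tape measure and cream pot:** neither shows any movement in the top view.
- **Gripping and setting down:** the grip widths matched the given diameters, within about 1 mm. Every set-down stopped gently on contact at the expected height. At hand-in the gripper was open and the arm clear of everything.

**Small disagreements:** separate measurements of the same things differed by 2 to 4 mm. A rough reading of the two in the tray put them 4 to 8 mm off in y from where they were set down. All of these were within what the task allows. No check failed, but the hand-in gives no verdict.

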